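# Plug the test gauge into the air manifold's quick coupling

### The arm

A 7-joint arm with a two-finger parallel gripper is mounted at the origin on the work surface. World frame = base frame: x ahead of the robot, y to its left, z up, the work surface at z = 0. Lengths are in m, angles in degrees, forces in N, time in s.
With the tool pointing down it reaches from about 0.425 to 0.875 m from the base axis. Payload 4.7 kg.
Tool frame: the origin (TCP) lies midway between the tips of the shut fingers; the grasp point (between the pads) lies 19 mm behind it (env.grip_depth is the distance from the TCP to the grasp point, in m); z points along the fingers, y is the line along which they close (so a half turn about z gives the same grasp; the last joint's range is limited). The gripper opens to 87 mm and grips with 3 to 60 N. Pads are 19 mm wide; open, the fingers measure 117 mm over their backs; the gripper's body (75 mm by 190 mm) begins 51 mm behind the grasp point.
Start: joints at [-70.583, 18.392, -4.016, 83.108, 1.295, 78.541, -3.26], TCP at [0.207, 0.616, 0.223] pointing down, gripper open.
Joint ranges: [-163.93, 163.93], [-17.29, 119.83], [-79.2, 71.16], [3.27, 140.29], [-89.18, 269.18], [5.43, 117.66], [-154.24, 154.24]. Speed limits (degrees/s): [147.25, 147.25, 180, 180, 180, 180, 180].

### API

Orientations are given as [roll, pitch, yaw] about the fixed x, y, z axes, in that order (R = Rz(yaw) Ry(pitch) Rx(roll)).
In Python, from cell import get_obs, optics, env, nets gives the robot as it stands.
- The arm moves only by the shell command python3 -m creep 'ROWS' [FORCE]. ROWS is JSON, a list of rows, each an object of numbers: "wx", "wy", "wz": the turn, a rotation vector about the tool's x, y, z in degrees; "tx", "ty", "tz": the shift along the tool's x, y, z in mm; "gripper": the opening, from -1 (shut) to 1 (fully open). A call has 1 to 5 rows; each row is the pose to reach, as a shift and turn from the pose commanded when the call began, along the tool's axes at that moment; what a row does not reach only later rows make up. A row lasts 1/12 s, in which the tool goes at most 41.7 mm and 7.16 degrees, less where a joint would pass 70% of its speed; a pose out of reach is approached as far as the arm can. A call with a gripper value outside its range is refused whole. The fingers move at their own pace and stop on an object; FORCE is the grip in N (left out, the last holds). Time passes only in rows, so rows that repeat a pose let the fingers close. It gives the time, the measured TCP pose, the force, the opening and the grip force at its end, in the units of the state.
- get_obs(): the state, without advancing time (a new reading comes with each control period).
- optics.read_camera(name): name is "scene" or "top" or "wrist"; returns (picture, depth): 420x560x3 uint8, red, green, blue; 420x560 float32, m along the optical axis (not along the pixel's ray), 0 where there is no reading.
- optics.camera_info(name): a dict with "fovy" (degrees; the focal length in pixels is half the picture's height over the tangent of half this angle, whatever the lens; pixels are square), "cx", "cy" (the principal point, pixels), "k1" (the pictures are not rectified: a ray, as slopes to the right and down, at radius r is drawn at 1 + k1 r^2 times it, then the intrinsics apply), "R" (3x3) and "t" (3): a world point X has camera coordinates R X + t; the wrist camera has in their place "tool_from_camera" (4x4, takes a point from camera to tool coordinates, whose origin is the TCP and whose axes are the flange's). Camera axes: x right, y down, z forward; pixel columns grow to the right and rows downward; lengths in m; the calibration is good to about 2 mm. A picture is of the moment at which its call begins: read the wrist's pose just before it. camera_info takes no time and is no camera call.
- env.sign_off(): hands the job in; it is judged then, once.
Trained networks look in the newest picture that a camera, given by its name, has taken for a name from the list of things; names that differ only in an ending like _2 or _b are one class to them, and where a whole thing is asked for, a point or a joint stands for the part that bears it (a point fixed in the world has none). Each returns a list of dicts, best first, with "confidence" (0 to 1); they miss things now and then, are a little off and sometimes report something else, mostly with a low value. They report only what shows in the picture. A call takes as long as a camera call. They do not tell look-alikes from the thing itself.
- nets.look_for(query, camera): "point" ([x, y, z] in m, in world coordinates, good to about 4 mm: the middle of the surface that is visible of it).
- nets.place_of(query, camera): "point" ([x, y, z] in m, in world coordinates, good to about 4 mm: a listed point, or the origin of a listed thing).
The state is a dict: "time_s": time; "qpos": joint angles; "joint_velocities": joint speeds; "effort": joint torques, N m; "tool_pos": TCP position; "tool_rot": TCP orientation; "force": force on the tool from outside, world axes, zero at the start; "wrist_torque": the same for the moment, N m; "grip_width": finger opening in m; "grasp_force": force on a finger pad.
Only numpy, scipy, OpenCV 4.12 (cv2) and the standard library are available. Lean on these libraries where they do the work, as an engineer would, in place of code of your own. Each camera call takes 0.05 s, during which the arm holds its last target. There are 200 camera calls.

### The job

Fit the test gauge to the quick coupling on the bench air manifold: draw the coupling's sleeve down until it catches and stays back, then put the gauge's plug squarely into the coupling and press it home until the sleeve springs up and locks it, and let go. Work with gentle hand pressure (never push the gauge with more than about 4 kg), and leave the other fittings and everything else on the bench where they are.

Things in the scene. Friction and masses are not known exactly. Their poses are not given: they have to be found in the camera images.
- manifold: bench air manifold, fixed: aluminium block 74 x 150 mm, top 55 mm above the bench, on a steel plate; grey regulator with black knob (92 mm high) 122 mm from the coupling, towards +y. The steel quick coupling stands upright out of the block on a square 64 mm flange. Origin on the bench below the coupling's nominal axis; x across the block, y along it, z up. Includes coupling and sleeve.
- port (a point): nominal centre of the coupling's open mouth, at the height of its rim (121 mm above the bench). The coupling floats sideways on its flange: its true axis stands up to 6.5 mm off this point in the manifold's x and in its y, is held by friction and shifts (7.5 mm at most) under 3 N, so fingers closing on the sleeve bring it midway between them. Bore 19.6 mm with a 0.8 mm bevel; rim 29.6 mm across.
- sleeve_mid (a point): nominal middle of the sleeve's grip band while forward, 14 mm below the mouth's rim (floats with the coupling, as the port does). The sleeve is a grooved steel ring 36 mm in diameter round the coupling; its top edge lies 4 mm below the rim; a flange 42 mm across and 6 mm high rings its lower end (flange top 26 mm, lower edge 32 mm below the rim). 34 mm free under it.
- sleeve (a joint): travel of the sleeve in m: 0 = forward (up; it starts there, held by an 8 N spring), grows as it is drawn down (back), stop at 0.009; fully back takes about 14 N. Past about 8 mm the coupling catches it: let go, it stays back at about 6 mm, until a plug pressed fully in makes it spring forward by itself. While it is forward no plug can be pressed home.
- gauge_center (a point): the test gauge, a round dial gauge in a black rubber boot, 64 mm in diameter, 34 mm thick, standing upright with its plug hanging in one of the three holes of the white holder. The point is the centre of the dial case, 78 mm above the plug's tip. x is through the thickness (white dial face to -x; grip front and back), z up along the plug. About 0.28 kg.
- gauge_tip (a point): lower end of the gauge's plug, on its axis, axes as gauge_center. From the tip up: nose 18 mm in diameter (small bevel), 6 mm long; groove 12 mm in diameter up to 15.5 mm; barrel 18 mm in diameter up to 29.2 mm; then a hex 12 mm high, whose underside is the shoulder. In the holder the shoulder lies on the holder's top and the tip hangs 29 mm down in the hole.
- gauge: the whole gauge, origin at the plug's tip. With the sleeve caught back the tip enters the coupling freely for 15 mm; the other 14 mm are pressed against an inner spring, 6 to 15 N, until the shoulder is at the mouth's rim; the lock snaps in over the last 1.5 mm, and when let go the locked gauge rises by about 1.5 mm. Pressed off-centre, the plug stands on the rim.
- holder: the white holder block, fixed; origin under its centre; holes at y = -72, 0 and +72 mm, 21.6 mm wide, 34 mm deep
- silencer: another fitting in the holder, same plug, with a copper-coloured pointed cone on top; not to be used. Origin at its plug's tip
- blank_plug: another fitting in the holder, same plug, with a low round cap on top; not to be used. Origin at its plug's tip
- spanner: spanner lying on the bench, 160 mm
- jar: clear sample jar with a lid, 62 mm in diameter, 78 mm high
- reagent: amber reagent bottle, 60 mm in diameter, 125 mm high
- drops: small white dropper bottle, 32 mm in diameter, 62 mm high
- tube_rack: white rack with sample tubes, 116 x 188 mm, 82 mm high
- tube_rack2: second white rack with fewer tubes, same size
There are look-alikes about, which are no part of the job. Leave any red look-alike of the gauge alone.

How it is judged (in metres and radians):
On the way, in this order (a step that is already met when the one before it is completed fails the run):
1. the sleeve has been drawn back, has caught and stays back by itself, untouched (value of joint sleeve above 0.005 m and contact force between the fingers and manifold below 0.1 N), for 0.2 s.
2. the gauge's plug is pressed home and the sleeve has sprung forward over it (z of gauge_tip in the frame of port below -0.0262 m and horizontal distance between gauge_tip and port below 0.013 m and value of joint sleeve below 0.0015 m), for 0.2 s.
At the end, for the whole second after the job is handed in: the gauge stands upright (within 5 degrees) and at rest in the coupling, its plug home (shoulder within 3 mm of the rim) and locked, the sleeve fully forward (within 1.5 mm), and the robot has let go (all of step 2 and angle between gauge_center's own z axis and vertical below 0.09 rad and linear speed of gauge below 0.02 m/s and contact force between the fingers and gauge below 0.1 N); the robot touches nothing.
It fails at once if the gauge is pushed against the coupling or manifold with more than 40 N (contact force between gauge and manifold above 40 N).
It fails at once if one of the other fittings or bench things is moved by more than 30 mm (distance of any of silencer, blank_plug, spanner, jar, reagent, drops, tube_rack, tube_rack2 from where it was at the start of the episode above 0.03 m).
It also fails if it takes over 56 s, if anything falls off the work surface, if the arm or the gripper's body presses on something with over 40 N, if the wrist force passes 120 N, or if a joint passes its speed limit or range.

## Working session

There is one attempt and no reset: what is moved stays moved. The work goes in short steps, Python scripts to look and compute and a shell command to move; the robot and the scene stay as the last step left them, time stands still between calls to the robot, and variables do not carry over. Pictures are saved under pics/ and viewed, at most 10 in all, crops included, and the job is handed in when it is done.

```bash
ls; mkdir -p pics; cat > h.py <<'E'
from cell import get_obs, optics, env, nets
import numpy as np, cv2
from scipy.spatial.transform import Rotation as Ro
np.set_printoptions(precision=4,suppress=True)
def save(cam,fn,crop=None):
    im,d=optics.read_camera(cam)
    o=im[:,:,::-1]
    if crop: x0,y0,x1,y1,s=crop; o=cv2.resize(o[y0:y1,x0:x1],None,fx=s,fy=s)
    cv2.imwrite('pics/'+fn,o); return im,d
def K(cam):
    c=optics.camera_info(cam); f=210/np.tan(np.radians(c['fovy']/2)); return c,f
def proj(cam,P):
    c,f=K(cam); X=np.array(c['R'])@np.array(P)+np.array(c['t']); s=X[:2]/X[2]
    s=s*(1+c['k1']*(s@s)); return s*f+[c['cx'],c['cy']]
def world(cam,uv,d,o=None):
    c,f=K(cam); u=(np.array(uv,float)-[c['cx'],c['cy']])/f; s=u.copy()
    for _ in range(20): s=u/(1+c['k1']*(s@s))
    X=np.array([s[0],s[1],1])*d
    if cam=='wrist':
        T=np.array(c['tool_from_camera']); X=T[:3,:3]@X+T[:3,3]
        return toolR(o)@X+np.array(o['tool_pos'])
    return np.array(c['R']).T@(X-np.array(c['t']))
def toolR(o): 
    return Ro.from_euler('xyz',o['tool_rot'],degrees=True).as_matrix()
E
python3 - <<'E'
from h import *
o=get_obs(); print(o)
ims=[save(c,'')[0] if 0 else optics.read_camera(c)[0] for c in ('scene','top')]
cv2.imwrite('pics/a.png',ims[0][:,:,::-1]);cv2.imwrite('pics/b.png',ims[1][:,:,::-1])
for cam in('scene','top'):
    for q in ['port','sleeve_mid','gauge_center','gauge_tip','holder','manifold','silencer','blank_plug']:
        for r in nets.place_of(q,cam)[:3]: print(cam,q,np.array(r['point']),round(r['confidence'],2),proj(cam,r['point']).round())
E
```

```text
pics
{'time_s': 0.0, 'qpos': array([-70.5835,  18.4372,  -4.0159,  83.1771,   1.2971,  78.5408,
        -3.2615]), 'joint_velocities': array([-0.1133, -0.1287, -0.0022,  0.0909,  0.0458, -0.0195,  0.0992]), 'effort': array([  0.0001, -49.1282,  -0.404 , -31.2538,  -0.0639,   0.0437,
         0.0002]), 'tool_pos': array([0.2073, 0.6155, 0.2215]), 'tool_rot': array([-179.8903,    0.0078,  161.3926]), 'force': array([0.1526, 0.4861, 0.1953]), 'wrist_torque': array([-0.0686,  0.0234, -0.0261]), 'grasp_force': 0.0, 'grip_width': 0.0869361341049037}
scene port [0.5466 0.1444 0.1205] 0.77 [329. 210.]
scene port [0.5519 0.1429 0.109 ] 0.37 [328. 214.]
scene sleeve_mid [ 0.4835 -0.1448  0.0104] 0.61 [240. 205.]
scene sleeve_mid [0.5493 0.1433 0.1101] 0.56 [328. 213.]
scene sleeve_mid [ 0.5131 -0.2914  0.0101] 0.35 [193. 201.]
scene gauge_center [ 0.5158 -0.2918  0.09  ] 0.8 [188. 181.]
scene gauge_center [ 0.3722 -0.3381  0.0789] 0.77 [198. 156.]
scene gauge_center [ 0.616  -0.3302  0.0797] 0.63 [160. 201.]
scene gauge_tip [ 0.5151 -0.2899  0.0119] 0.88 [193. 201.]
scene gauge_tip [ 0.5083 -0
[... 290 characters left out ...]
.2182  0.0118] 0.4 [217. 202.]
top port [0.5483 0.1401 0.1249] 0.72 [235. 220.]
top sleeve_mid [0.5449 0.1455 0.1042] 0.76 [234. 222.]
top sleeve_mid [ 0.4994 -0.2177  0.0097] 0.49 [371. 239.]
top gauge_center [ 0.5122 -0.3952  0.0764] 0.81 [445. 232.]
top gauge_center [ 0.3747 -0.3356  0.0794] 0.78 [424. 286.]
top gauge_center [ 0.6204 -0.331   0.0795] 0.71 [419. 191.]
top gauge_tip [ 0.3768 -0.335  -0.0021] 0.91 [415. 284.]
top holder [ 0.4963 -0.2207 -0.0078] 0.92 [371. 240.]
top holder [0.7868 0.041  0.0017] 0.34 [274. 136.]
top manifold [0.544  0.1406 0.0027] 0.92 [239. 225.]
top silencer [ 0.488  -0.1467  0.0105] 0.6 [345. 244.]
top blank_plug [ 0.5006 -0.2213  0.0089] 0.61 [373. 238.]
```

View pics/a.png

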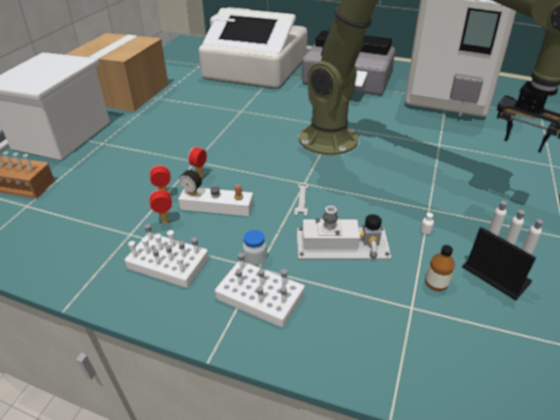

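View pics/b.png

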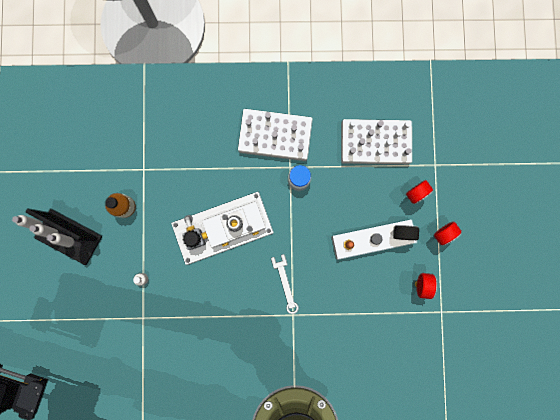

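The scene picture shows the gauge in the holder at about (190,181). The things that could be mistaken for it are three red look-alikes at (198,157), (160,177) and (161,203). In the top view the gauge is at (405,233) and the reds are at (427,286), (448,233) and (419,191). The coupling is at (330,213) in the scene view and (235,222) in the top view. I choose the black-booted gauge in the holder, and I'll check it in a crop together with the yaw angles.

```bash
python3 - <<'E'
from h import *
im,d=save('top','c.png',(325,170,465,300,5))
c,f=K('top')
v,u=np.mgrid[0:420,0:560]
P=np.array([world('top',(x,y),d[y,x]) for y,x in zip(v.ravel(),u.ravel())]).reshape(420,560,3)
np.save('P.npy',P)
def rect(m,name):
    q=P[m][:,:2].astype(np.float32); r=cv2.minAreaRect(q*1000); print(name,m.sum(),np.array(r[0])/1000,r[1],r[2],P[m][:,2].mean(),P[m].mean(0))
box=(u>390)&(u<422)&(v>220)&(v<247)
rect(box&(P[:,:,2]>.095)&(P[:,:,2]<.14)&(im.max(2)<90),'gauge')
rect((u>325)&(u<425)&(v>215)&(v<265)&(P[:,:,2]>.03)&(P[:,:,2]<.047),'holder')
rect((u>165)&(u<280)&(v>185)&(v<270)&(P[:,:,2]>.048)&(P[:,:,2]<.062),'block')
cb=(u>215)&(u<255)&(v>200)&(v<240)
rect(cb&(P[:,:,2]>.114)&(P[:,:,2]<.13),'rim')
E
```

```text
Traceback (most recent call last):
  File "h.py", line 16, in world
    c,f=K(cam); u=(np.array(uv,float)-[c['cx'],c['cy']])/f; s=u.copy()
        ~^^^^^
  File "h.py", line 11, in K
    c=optics.camera_info(cam); f=210/np.tan(np.radians(c['fovy']/2)); return c,f
ValueError: time passes only in moves, steps and waits
```

View pics/c.png

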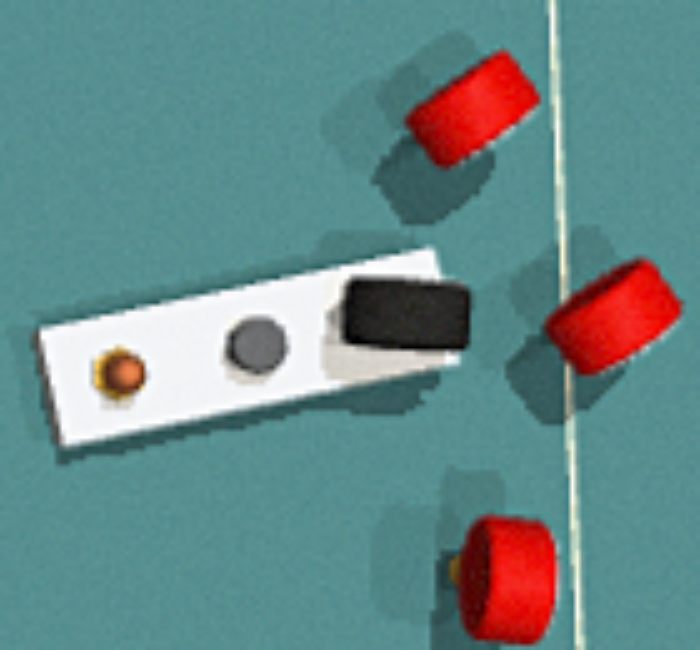

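The crop shows the black gauge at crop (405,312) in the holder's right-hand hole. It is the only black one; the reds stand apart from it. Next I cache the calibration and vectorise the pixel-to-world code.

```bash
cat > h.py <<'E'
from cell import get_obs, optics, env, nets
import numpy as np, cv2
from scipy.spatial.transform import Rotation as Ro
np.set_printoptions(precision=4,suppress=True)
_c={}
def K(cam):
    if cam not in _c:
        c=optics.camera_info(cam); _c[cam]=(c,210/np.tan(np.radians(c['fovy']/2)))
    return _c[cam]
def toolR(o): return Ro.from_euler('xyz',o['tool_rot'],degrees=True).as_matrix()
def cloud(cam,d,o=None):
    "world point for each pixel"
    c,f=K(cam); M=np.array([[f,0,c['cx']],[0,f,c['cy']],[0,0,1.]])
    v,u=np.mgrid[0:420,0:560]
    s=cv2.undistortPoints(np.dstack([u,v]).reshape(-1,1,2).astype(float),M,np.array([c['k1'],0,0,0.])).reshape(420,560,2)
    X=np.dstack([s,np.ones((420,560))])*d[:,:,None]
    if cam=='wrist':
        T=np.array(c['tool_from_camera']); return (X@T[:3,:3].T+T[:3,3])@toolR(o).T+np.array(o['tool_pos'])
    return (X-np.array(c['t']))@np.array(c['R'])
v,u=np.mgrid[0:420,0:560]
def rect(P,m,name):
    r=cv2.minAreaRect(P[m][:,:2].astype(np.float32)*1000)
    print(name,m.sum(),np.array(r[0])/1000,np.array(r[1]),round(r[2],1),'z',round(np.median(P[m][:,2]),4),'mean',P[m].mean(0))
E
python3 - <<'E'
from h import *
im,d=optics.read_camera('top'); P=cloud('top',d); z=P[:,:,2]
rect(P,(u>385)&(u<425)&(v>215)&(v<250)&(z>.095)&(z<.14)&(im.max(2)<100),'gauge')
rect(P,(u>325)&(u<425)&(v>215)&(v<265)&(z>.03)&(z<.047),'holder')
rect(P,(u>165)&(u<280)&(v>185)&(v<270)&(z>.048)&(z<.062),'block')
rect(P,(u>215)&(u<255)&(v>200)&(v<240)&(z>.114)&(z<.13),'rim')
print(get_obs()['time_s'])
E
```

```text
gauge 319 [ 0.5116 -0.2886] [61.5446 31.8439] 85.4 z 0.1175 mean [ 0.5117 -0.2852  0.1154]
holder 1363 [ 0.4994 -0.2191] [ 62.0599 214.7611] 10.7 z 0.0413 mean [ 0.4963 -0.2043  0.0411]
block 1216 [0.536  0.1792] [ 81.1761 209.8697] 15.8 z 0.057 mean [0.5416 0.1577 0.0569]
rim 112 [0.5432 0.1467] [34.9582 32.6932] 89.8 z 0.1209 mean [0.5438 0.1464 0.1208]
1.0
```

```bash
cat > go.py <<'E'
import sys; from h import *
x,y,z,yaw=map(float,sys.argv[1:5]); o=get_obs(); R=toolR(o)
d=R.T@(np.array([x,y,z])-o['tool_pos'])*1000
Rt=Ro.from_euler('xyz',[180,0,yaw],degrees=True).as_matrix()
w=Ro.from_matrix(R.T@Rt).as_rotvec(degrees=True)
print('t',d.round(1),'w',w.round(2),'t=',round(o['time_s'],2))
E
python3 -m creep '[{"tx":-160,"ty":-120,"tz":-10,"wz":25},{"tx":-160,"ty":-120,"tz":-10,"wz":25},{"tx":-160,"ty":-120,"tz":-10,"wz":25},{"tx":-160,"ty":-120,"tz":-10,"wz":25},{"tx":-160,"ty":-120,"tz":-10,"wz":25}]' 10; python3 go.py .543 .1465 .232 110
```

```text
t [-467.8 -337.9   -9.4] w [ 0.01  0.   51.39] t= 1.0validation failed for argument at $[0]...
```

```bash
python3 -m creep '[{"wx":0,"wy":0,"wz":25,"tx":-160,"ty":-120,"tz":-10,"gripper":1},{"wx":0,"wy":0,"wz":25,"tx":-160,"ty":-120,"tz":-10,"gripper":1},{"wx":0,"wy":0,"wz":25,"tx":-160,"ty":-120,"tz":-10,"gripper":1},{"wx":0,"wy":0,"wz":25,"tx":-160,"ty":-120,"tz":-10,"gripper":1},{"wx":0,"wy":0,"wz":25,"tx":-160,"ty":-120,"tz":-10,"gripper":1}]' 10; python3 go.py .543 .1465 .232 110; python3 -m creep --help | head -30
```

```text
time_s: 1.42
tool_pos: [0.323, 0.4483, 0.233]
tool_rot: [180.0, 0.1, 136.1]
force: [1.0, 0.8, -0.0]
grip_width: 0.087
grasp_force: 0.0
t [-367.8  -64.9    1.3] w [ 0.04  0.04 26.1 ] t= 1.42invalid input: not JSON, or not a number
```

```bash
python3 -m creep '[{"wx":0,"wy":0,"wz":26,"tx":-190,"ty":-33,"tz":0,"gripper":1},{"wx":0,"wy":0,"wz":26,"tx":-190,"ty":-33,"tz":0,"gripper":1},{"wx":0,"wy":0,"wz":26,"tx":-190,"ty":-33,"tz":0,"gripper":1},{"wx":0,"wy":0,"wz":26,"tx":-190,"ty":-33,"tz":0,"gripper":1},{"wx":0,"wy":0,"wz":26,"tx":-190,"ty":-33,"tz":0,"gripper":1}]'; python3 go.py .543 .1465 .232 110
```

```text
time_s: 1.83
tool_pos: [0.4385, 0.2917, 0.2331]
tool_rot: [179.9, 0.1, 109.9]
force: [-0.0, -0.5, -0.1]
grip_width: 0.0875
grasp_force: 0.0
t [-172.1   48.9    1.4] w [ 0.09  0.07 -0.09] t= 1.83
```

```bash
python3 -m creep '[{"wx":0,"wy":0,"wz":0,"tx":-172,"ty":49,"tz":0,"gripper":1},{"wx":0,"wy":0,"wz":0,"tx":-172,"ty":49,"tz":0,"gripper":1},{"wx":0,"wy":0,"wz":0,"tx":-172,"ty":49,"tz":0,"gripper":1},{"wx":0,"wy":0,"wz":0,"tx":-172,"ty":49,"tz":0,"gripper":1},{"wx":0,"wy":0,"wz":0,"tx":-172,"ty":49,"tz":0,"gripper":1}]'; cat > rim.py <<'E'
from h import *
import sys
o=get_obs(); im,d=optics.read_camera('wrist'); P=cloud('wrist',d,o); z=P[:,:,2]
print(o['tool_pos'],o['tool_rot'],K('wrist')[0]['tool_from_camera'])
m=(abs(P[:,:,0]-.545)<.04)&(abs(P[:,:,1]-.145)<.04)&(z>.118)&(z<.128); rect(P,m,'rim')
q=P[m][:,:2]; (c,r)=cv2.minEnclosingCircle((q*1000).astype(np.float32)); print(np.array(c),r)
m2=(abs(P[:,:,0]-.545)<.04)&(abs(P[:,:,1]-.145)<.04)&(z>.110)&(z<.1185); rect(P,m2,'sleevetop')
cv2.imwrite('pics/'+sys.argv[1],im[:,:,::-1])
E
python3 rim.py d.png
```

```text
time_s: 2.25
tool_pos: [0.545, 0.1443, 0.2331]
tool_rot: [179.9, 0.2, 109.9]
force: [-0.5, -0.8, 0.3]
grip_width: 0.087
grasp_force: 0.0
[0.545  0.1443 0.2331] [179.902    0.239  109.8579] [[ 0.0001 -0.9536 -0.301   0.0834]
 [ 1.      0.0001 -0.      0.0008]
 [ 0.0001 -0.301   0.9536 -0.1622]
 [ 0.      0.      0.      1.    ]]
rim 538 [0.5436 0.1462] [31.3603 32.9895] 84.1 z 0.1209 mean [0.5441 0.1474 0.1208]
[544.2618 147.1024] 17.132095336914062
sleevetop 483 [0.544  0.1471] [35.3452 35.8985] 66.7 z 0.1168 mean [0.5433 0.1496 0.1162]
```

View pics/d.png

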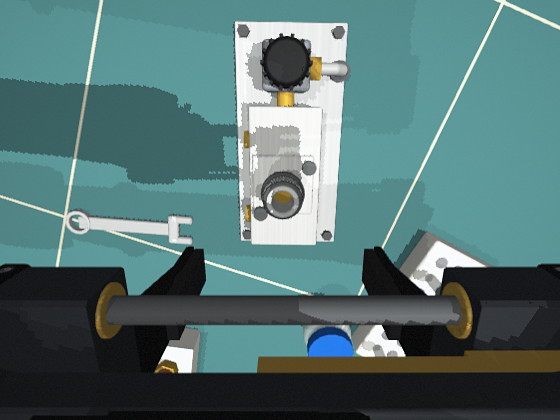

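The wrist picture shows the coupling at (283,192), upright between the open fingers, with the regulator above it at (287,60). The rim measures (0.544, 0.1465, 0.121), which agrees with the top camera. Now I descend to centre it across direction one.

```bash
python3 -m creep '[{"wx":0,"wy":0,"wz":0,"tx":0,"ty":0,"tz":35,"gripper":1},{"wx":0,"wy":0,"wz":0,"tx":0,"ty":0,"tz":70,"gripper":1},{"wx":0,"wy":0,"wz":0,"tx":0,"ty":0,"tz":90,"gripper":1},{"wx":0,"wy":0,"wz":0,"tx":0,"ty":0,"tz":90,"gripper":1}]'; python3 go.py .5438 .1465 .099 110
```

```text
time_s: 2.63
tool_pos: [0.5376, 0.1519, 0.1376]
tool_rot: [-179.5, -0.0, 110.4]
force: [-1.3, -0.4, 0.0]
grip_width: 0.0871
grasp_force: 0.0
t [-7.2  4.2 38.6] w [-0.52  0.    0.44] t= 2.63
```

```bash
python3 -m creep '[{"wx":0,"wy":0,"wz":0,"tx":0,"ty":0,"tz":0,"gripper":1},{"wx":0,"wy":0,"wz":0,"tx":0,"ty":0,"tz":0,"gripper":1},{"wx":0,"wy":0,"wz":0,"tx":0,"ty":0,"tz":0,"gripper":1}]'; python3 go.py .5438 .1465 .099 110
```

```text
time_s: 2.88
tool_pos: [0.5428, 0.1529, 0.1448]
tool_rot: [179.8, -0.0, 110.4]
force: [0.3, 0.4, -0.7]
grip_width: 0.0871
grasp_force: 0.0
t [-6.4 -1.5 45.8] w [ 0.22 -0.02  0.41] t= 2.88
```

```bash
python3 -m creep '[{"wx":0,"wy":0,"wz":0.4,"tx":-2,"ty":0,"tz":15,"gripper":1},{"wx":0,"wy":0,"wz":0.4,"tx":-6,"ty":-1,"tz":32,"gripper":1},{"wx":0,"wy":0,"wz":0.4,"tx":-6,"ty":-1,"tz":44,"gripper":1},{"wx":0,"wy":0,"wz":0.4,"tx":-6,"ty":-1,"tz":44,"gripper":1},{"wx":0,"wy":0,"wz":0.4,"tx":-6,"ty":-1,"tz":44,"gripper":0}]'; python3 -m creep '[{"wx":0,"wy":0,"wz":0,"tx":0,"ty":0,"tz":0,"gripper":0.2},{"wx":0,"wy":0,"wz":0,"tx":0,"ty":0,"tz":0,"gripper":0.2},{"wx":0,"wy":0,"wz":0,"tx":0,"ty":0,"tz":0,"gripper":0.2}]'; python3 go.py .5438 .1465 .099 110
```

```text
time_s: 3.3
tool_pos: [0.5427, 0.1465, 0.099]
tool_rot: [180.0, -0.0, 110.0]
force: [0.3, 0.4, 0.7]
grip_width: 0.0849
grasp_force: 0.0
time_s: 3.55
tool_pos: [0.5433, 0.1466, 0.0996]
tool_rot: [179.9, -0.0, 110.0]
force: [0.7, 1.4, -0.6]
grip_width: 0.0679
grasp_force: 0.0
t [-0.2  0.4  0.6] w [ 0.11 -0.01  0.  ] t= 3.55
```

```bash
python3 -m creep '[{"wx":0,"wy":0,"wz":0,"tx":0,"ty":0,"tz":0,"gripper":-1},{"wx":0,"wy":0,"wz":0,"tx":0,"ty":0,"tz":0,"gripper":-1},{"wx":0,"wy":0,"wz":0,"tx":0,"ty":0,"tz":0,"gripper":-1},{"wx":0,"wy":0,"wz":0,"tx":0,"ty":0,"tz":0,"gripper":-1},{"wx":0,"wy":0,"wz":0,"tx":0,"ty":0,"tz":0,"gripper":-1}]' 15;python3 -m creep '[{"wx":0,"wy":0,"wz":0,"tx":0,"ty":0,"tz":0,"gripper":-1},{"wx":0,"wy":0,"wz":0,"tx":0,"ty":0,"tz":0,"gripper":-1},{"wx":0,"wy":0,"wz":0,"tx":0,"ty":0,"tz":0,"gripper":-1},{"wx":0,"wy":0,"wz":0,"tx":0,"ty":0,"tz":0,"gripper":-1}]'
```

```text
time_s: 3.97
tool_pos: [0.543, 0.1463, 0.0987]
tool_rot: [179.9, -0.0, 110.0]
force: [1.5, 0.7, -0.9]
grip_width: 0.0359
grasp_force: 15.0
time_s: 4.3
tool_pos: [0.5429, 0.1463, 0.0987]
tool_rot: [180.0, -0.0, 110.0]
force: [1.2, -0.7, 0.3]
grip_width: 0.0355
grasp_force: 15.0
```

```bash
python3 -m creep '[{"wx":0,"wy":0,"wz":0,"tx":0,"ty":0,"tz":0,"gripper":1},{"wx":0,"wy":0,"wz":0,"tx":0,"ty":0,"tz":0,"gripper":1},{"wx":0,"wy":0,"wz":0,"tx":0,"ty":0,"tz":-6,"gripper":1},{"wx":0,"wy":0,"wz":0,"tx":0,"ty":0,"tz":-6,"gripper":1},{"wx":0,"wy":0,"wz":7,"tx":0,"ty":0,"tz":-6,"gripper":1}]';python3 -m creep '[{"wx":0,"wy":0,"wz":7,"tx":0,"ty":0,"tz":0,"gripper":1},{"wx":0,"wy":0,"wz":14,"tx":0,"ty":0,"tz":0,"gripper":1},{"wx":0,"wy":0,"wz":21,"tx":0,"ty":0,"tz":0,"gripper":1},{"wx":0,"wy":0,"wz":28,"tx":0,"ty":0,"tz":0,"gripper":1},{"wx":0,"wy":0,"wz":35,"tx":0,"ty":0,"tz":0,"gripper":1}]';python3 -m creep '[{"wx":0,"wy":0,"wz":7,"tx":0,"ty":0,"tz":0,"gripper":1},{"wx":0,"wy":0,"wz":14,"tx":0,"ty":0,"tz":0,"gripper":1},{"wx":0,"wy":0,"wz":21,"tx":0,"ty":0,"tz":0,"gripper":1},{"wx":0,"wy":0,"wz":28,"tx":0,"ty":0,"tz":0,"gripper":1},{"wx":0,"wy":0,"wz":34,"tx":0,"ty":0,"tz":0,"gripper":1}]';python3 -m creep '[{"wx":0,"wy":0,"wz":7,"tx":0,"ty":0,"tz":0,"gripper":1},{"wx":0,"wy":0,"wz":14,"tx":0,"ty":0,"tz":0,"gripper":1},{"wx":0,"wy":0,"wz":14,"tx":0,"ty":0,"tz":0,"gripper":0.2},{"wx":0,"wy":0,"wz":14,"tx":0,"ty":0,"tz":0,"gripper":0.2},{"wx":0,"wy":0,"wz":14,"tx":0,"ty":0,"tz":0,"gripper":0.2}]';python3 go.py .543 .1464 .099 20
```

```text
time_s: 4.72
tool_pos: [0.5429, 0.1462, 0.1052]
tool_rot: [180.0, -0.0, 102.9]
force: [-0.1, 0.2, 0.6]
grip_width: 0.0617
grasp_force: 0.0
time_s: 5.13
tool_pos: [0.5426, 0.1462, 0.1048]
tool_rot: [180.0, -0.0, 67.6]
force: [-0.1, -0.1, -0.4]
grip_width: 0.0858
grasp_force: 0.0
time_s: 5.55
tool_pos: [0.5426, 0.1462, 0.1048]
tool_rot: [-180.0, -0.0, 33.7]
force: [-0.0, 0.1, 0.9]
grip_width: 0.0868
grasp_force: 0.0
time_s: 5.97
tool_pos: [0.5426, 0.1463, 0.1047]
tool_rot: [-180.0, -0.0, 20.2]
force: [-0.2, -0.5, -0.6]
grip_width: 0.0744
grasp_force: 0.0
t [0.4 0.  5.7] w [-0.01 -0.01  0.17] t= 5.97
```

Now close with 30 N at z≈0.099, then draw down.

```bash
python3 -m creep '[{"wx":0,"wy":0,"wz":0,"tx":0,"ty":0,"tz":6,"gripper":-1},{"wx":0,"wy":0,"wz":0,"tx":0,"ty":0,"tz":6,"gripper":-1},{"wx":0,"wy":0,"wz":0,"tx":0,"ty":0,"tz":6,"gripper":-1},{"wx":0,"wy":0,"wz":0,"tx":0,"ty":0,"tz":6,"gripper":-1},{"wx":0,"wy":0,"wz":0,"tx":0,"ty":0,"tz":6,"gripper":-1}]' 20;python3 -m creep '[{"wx":0,"wy":0,"wz":0,"tx":0,"ty":0,"tz":0,"gripper":-1},{"wx":0,"wy":0,"wz":0,"tx":0,"ty":0,"tz":0,"gripper":-1},{"wx":0,"wy":0,"wz":0,"tx":0,"ty":0,"tz":0,"gripper":-1},{"wx":0,"wy":0,"wz":0,"tx":0,"ty":0,"tz":0,"gripper":-1},{"wx":0,"wy":0,"wz":0,"tx":0,"ty":0,"tz":0,"gripper":-1}]' 40; python3 -m creep '[{"wx":0,"wy":0,"wz":0,"tx":0,"ty":0,"tz":3,"gripper":-1},{"wx":0,"wy":0,"wz":0,"tx":0,"ty":0,"tz":6,"gripper":-1},{"wx":0,"wy":0,"wz":0,"tx":0,"ty":0,"tz":8,"gripper":-1},{"wx":0,"wy":0,"wz":0,"tx":0,"ty":0,"tz":9,"gripper":-1},{"wx":0,"wy":0,"wz":0,"tx":0,"ty":0,"tz":10,"gripper":-1}]'; python3 -m creep '[{"wx":0,"wy":0,"wz":0,"tx":0,"ty":0,"tz":0.5,"gripper":-1},{"wx":0,"wy":0,"wz":0,"tx":0,"ty":0,"tz":0.5,"gripper":-1}]'
```

```text
time_s: 6.38
tool_pos: [0.5427, 0.1461, 0.0986]
tool_rot: [180.0, -0.0, 20.0]
force: [-0.0, 0.1, 0.4]
grip_width: 0.0415
grasp_force: 0.0
time_s: 6.8
tool_pos: [0.5427, 0.1463, 0.0987]
tool_rot: [-180.0, -0.0, 20.0]
force: [0.0, -0.5, 0.0]
grip_width: 0.0354
grasp_force: 40.0
time_s: 7.22
tool_pos: [0.5435, 0.1465, 0.0904]
tool_rot: [-180.0, -0.1, 20.0]
force: [-3.5, -0.6, 12.1]
grip_width: 0.0355
grasp_force: 40.0
time_s: 7.38
tool_pos: [0.5437, 0.1467, 0.0902]
tool_rot: [-179.9, -0.1, 20.0]
force: [-2.4, -0.5, 11.9]
grip_width: 0.0357
grasp_force: 40.0
```

```bash
python3 -m creep '[{"wx":0,"wy":0,"wz":0,"tx":0,"ty":0,"tz":1,"gripper":-1},{"wx":0,"wy":0,"wz":0,"tx":0,"ty":0,"tz":2,"gripper":-1},{"wx":0,"wy":0,"wz":0,"tx":0,"ty":0,"tz":2,"gripper":-1},{"wx":0,"wy":0,"wz":0,"tx":0,"ty":0,"tz":2,"gripper":-1}]'
```

```text
time_s: 7.72
tool_pos: [0.545, 0.147, 0.0894]
tool_rot: [-179.9, -0.3, 20.0]
force: [-3.1, -0.2, 16.6]
grip_width: 0.0352
grasp_force: 40.0
```

```bash
python3 -m creep '[{"wx":0,"wy":0,"wz":0,"tx":0,"ty":0,"tz":-2,"gripper":-1},{"wx":0,"wy":0,"wz":0,"tx":0,"ty":0,"tz":-4,"gripper":-1},{"wx":0,"wy":0,"wz":0,"tx":0,"ty":0,"tz":-5,"gripper":-1},{"wx":0,"wy":0,"wz":0,"tx":0,"ty":0,"tz":-5,"gripper":-1},{"wx":0,"wy":0,"wz":0,"tx":0,"ty":0,"tz":-5,"gripper":-1}]'
```

```text
time_s: 8.13
tool_pos: [0.544, 0.1468, 0.0919]
tool_rot: [-180.0, -0.2, 20.0]
force: [3.3, 1.8, 4.7]
grip_width: 0.0354
grasp_force: 40.0
```

```bash
python3 -m creep '[{"wx":0,"wy":0,"wz":0,"tx":0,"ty":0,"tz":0,"gripper":1},{"wx":0,"wy":0,"wz":0,"tx":0,"ty":0,"tz":0,"gripper":1},{"wx":0,"wy":0,"wz":0,"tx":0,"ty":0,"tz":0,"gripper":1},{"wx":0,"wy":0,"wz":0,"tx":0,"ty":0,"tz":0,"gripper":1},{"wx":0,"wy":0,"wz":0,"tx":0,"ty":0,"tz":0,"gripper":1}]'; python3 go.py .543 .1463 .100 110;python3 -m creep '[{"wx":0,"wy":0,"wz":-7,"tx":0,"ty":0,"tz":-10,"gripper":1},{"wx":0,"wy":0,"wz":-14,"tx":0,"ty":0,"tz":-10,"gripper":1},{"wx":0,"wy":0,"wz":-21,"tx":0,"ty":0,"tz":-10,"gripper":1},{"wx":0,"wy":0,"wz":-28,"tx":0,"ty":0,"tz":-10,"gripper":1},{"wx":0,"wy":0,"wz":-35,"tx":0,"ty":0,"tz":-10,"gripper":1}]'; python3 - <<'E'
from h import *
im,d=optics.read_camera('top'); P=cloud('top',d); z=P[:,:,2]
print(get_obs()['time_s'], K('top')[0]['t'])
E
```

```text
time_s: 8.55
tool_pos: [0.5418, 0.1458, 0.0903]
tool_rot: [180.0, 0.1, 20.0]
force: [0.2, -0.7, -0.6]
grip_width: 0.0611
grasp_force: 0.0
t [ 1.3 -0.1 -9.7] w [ -0.08   0.09 -90.02] t= 8.55
time_s: 8.97
tool_pos: [0.5422, 0.146, 0.1008]
tool_rot: [-180.0, 0.0, 55.3]
force: [-0.1, 0.4, -0.8]
grip_width: 0.0857
grasp_force: 0.0
9.0167 [0.033  0.5832 1.3479]
```

```bash
python3 -m creep '[{"wx":0,"wy":0,"wz":-7,"tx":0.8,"ty":0,"tz":0,"gripper":1},{"wx":0,"wy":0,"wz":-14,"tx":0.8,"ty":0,"tz":0,"gripper":1},{"wx":0,"wy":0,"wz":-21,"tx":0.8,"ty":0,"tz":0,"gripper":1},{"wx":0,"wy":0,"wz":-28,"tx":0.8,"ty":0,"tz":0,"gripper":1},{"wx":0,"wy":0,"wz":-35,"tx":0.8,"ty":0,"tz":0,"gripper":1}]';python3 -m creep '[{"wx":0,"wy":0,"wz":-7,"tx":0,"ty":0,"tz":0,"gripper":1},{"wx":0,"wy":0,"wz":-14,"tx":0,"ty":0,"tz":0,"gripper":0.2},{"wx":0,"wy":0,"wz":-19.7,"tx":0,"ty":0,"tz":0,"gripper":0.0},{"wx":0,"wy":0,"wz":-19.7,"tx":0,"ty":0,"tz":0,"gripper":0},{"wx":0,"wy":0,"wz":-19.7,"tx":0,"ty":0,"tz":0,"gripper":-1}]' 6;python3 -m creep '[{"wx":0,"wy":0,"wz":0,"tx":0,"ty":0,"tz":0,"gripper":-1},{"wx":0,"wy":0,"wz":0,"tx":0,"ty":0,"tz":0,"gripper":-1},{"wx":0,"wy":0,"wz":0,"tx":0,"ty":0,"tz":0,"gripper":-1},{"wx":0,"wy":0,"wz":0,"tx":0,"ty":0,"tz":0,"gripper":-1},{"wx":0,"wy":0,"wz":0,"tx":0,"ty":0,"tz":0,"gripper":-1}]' 6; python3 -c "
from h import *
o=get_obs();print(o['tool_pos'],o['tool_rot'])"
```

```text
time_s: 9.43
tool_pos: [0.5428, 0.1467, 0.1008]
tool_rot: [-180.0, 0.0, 90.2]
force: [-1.0, -0.1, -0.0]
grip_width: 0.087
grasp_force: 0.0
time_s: 9.85
tool_pos: [0.5429, 0.1466, 0.1008]
tool_rot: [-180.0, -0.0, 109.4]
force: [-0.4, -0.5, -0.4]
grip_width: 0.068
grasp_force: 0.0
time_s: 10.27
tool_pos: [0.5437, 0.1471, 0.1013]
tool_rot: [179.9, 0.0, 109.7]
force: [0.4, 0.7, -1.3]
grip_width: 0.0358
grasp_force: 6.0
[0.5437 0.1471 0.1013] [179.9019   0.0028 109.6582]
```

```bash
python3 -m creep '[{"wx":0,"wy":0,"wz":0,"tx":0,"ty":0,"tz":0,"gripper":-1},{"wx":0,"wy":0,"wz":0,"tx":0,"ty":0,"tz":0,"gripper":-1},{"wx":0,"wy":0,"wz":0,"tx":0,"ty":0,"tz":0,"gripper":-1}]' 10; python3 -c "
from h import *
o=get_obs();print(o['tool_pos'],o['tool_rot'])"
python3 -m creep '[{"wx":0,"wy":0,"wz":0,"tx":0,"ty":0,"tz":0,"gripper":1},{"wx":0,"wy":0,"wz":0,"tx":0,"ty":0,"tz":0,"gripper":1},{"wx":0,"wy":0,"wz":0,"tx":0,"ty":0,"tz":0,"gripper":1},{"wx":0,"wy":0,"wz":0,"tx":0,"ty":0,"tz":-20,"gripper":1},{"wx":0,"wy":0,"wz":0,"tx":0,"ty":0,"tz":-40,"gripper":1}]'
python3 -m creep '[{"wx":0,"wy":0,"wz":0,"tx":0,"ty":0,"tz":-40,"gripper":1},{"wx":0,"wy":0,"wz":0,"tx":0,"ty":0,"tz":-80,"gripper":1},{"wx":0,"wy":0,"wz":0,"tx":0,"ty":0,"tz":-90,"gripper":1},{"wx":0,"wy":0,"wz":0,"tx":0,"ty":0,"tz":-90,"gripper":1},{"wx":0,"wy":0,"wz":0,"tx":0,"ty":0,"tz":-90,"gripper":1}]';  sed -i 's/z>.110)&(z<.1185/z>.100)\&(z<.118/' rim.py; python3 rim.py e.png
```

```text
time_s: 10.52
tool_pos: [0.5437, 0.1471, 0.1013]
tool_rot: [179.9, 0.0, 109.7]
force: [1.9, 1.5, -0.1]
grip_width: 0.0357
grasp_force: 10.0
[0.5437 0.1471 0.1013] [179.9207   0.002  109.6857]
time_s: 10.93
tool_pos: [0.5414, 0.1462, 0.1401]
tool_rot: [-179.7, 0.0, 109.7]
force: [0.6, 0.1, -0.0]
grip_width: 0.0611
grasp_force: 0.0
time_s: 11.35
tool_pos: [0.543, 0.1468, 0.2313]
tool_rot: [180.0, -0.0, 109.7]
force: [-0.0, 0.5, -0.6]
grip_width: 0.0861
grasp_force: 0.0
[0.543  0.1468 0.2313] [179.9649  -0.017  109.6879] [[ 0.0001 -0.9536 -0.301   0.0834]
 [ 1.      0.0001 -0.      0.0008]
 [ 0.0001 -0.301   0.9536 -0.1622]
 [ 0.      0.      0.      1.    ]]
rim 520 [0.545  0.1474] [29.174  29.2661] 81.6 z 0.1209 mean [0.5447 0.1476 0.1208]
[544.9324 147.0217] 15.012669563293457
sleevetop 759 [0.5442 0.149 ] [35.44   32.5802] 20.6 z 0.1095 mean [0.5437 0.1504 0.1089]
```

The sleeve stays back: its top edge is now at about 0.11, against 0.117 before. The wrist camera bias is small, about 1 mm. Going to the gauge.

```bash
python3 go.py .512 -.289 .24 85.4; python3 -m creep '[{"wx":0,"wy":0,"wz":6,"tx":-40,"ty":-17,"tz":0,"gripper":1},{"wx":0,"wy":0,"wz":12,"tx":-80,"ty":-34,"tz":0,"gripper":1},{"wx":0,"wy":0,"wz":18,"tx":-120,"ty":-51,"tz":0,"gripper":1},{"wx":0,"wy":0,"wz":24,"tx":-160,"ty":-68,"tz":0,"gripper":1},{"wx":0,"wy":0,"wz":24,"tx":-200,"ty":-80,"tz":0,"gripper":1}]';python3 go.py .512 -.289 .24 85.4
```

```text
t [-400.  -175.3   -9.8] w [-0.1   0.01 24.29] t= 11.4
time_s: 11.82
tool_pos: [0.5327, -0.0629, 0.229]
tool_rot: [-179.8, -0.0, 85.5]
force: [2.0, 0.1, -0.5]
grip_width: 0.0866
grasp_force: 0.0
t [-227.1   -2.8  -11. ] w [-0.22 -0.    0.06] t= 11.82
```

```bash
python3 -m creep '[{"wx":0,"wy":0,"wz":0,"tx":-40,"ty":0,"tz":-3,"gripper":1},{"wx":0,"wy":0,"wz":0,"tx":-80,"ty":0,"tz":-6,"gripper":1},{"wx":0,"wy":0,"wz":0,"tx":-120,"ty":0,"tz":-10,"gripper":1},{"wx":0,"wy":0,"wz":0,"tx":-160,"ty":0,"tz":-10,"gripper":1},{"wx":0,"wy":0,"wz":0,"tx":-190,"ty":-2,"tz":-10,"gripper":1}]';python3 -m creep '[{"wx":0,"wy":0,"wz":0,"tx":-20,"ty":0,"tz":0,"gripper":1},{"wx":0,"wy":0,"wz":0,"tx":-30,"ty":0,"tz":0,"gripper":1},{"wx":0,"wy":0,"wz":0,"tx":-30,"ty":0,"tz":0,"gripper":1},{"wx":0,"wy":0,"wz":0,"tx":-30,"ty":0,"tz":0,"gripper":1},{"wx":0,"wy":0,"wz":0,"tx":-30,"ty":0,"tz":0,"gripper":1}]'; cat > ga.py <<'E'
from h import *
import sys
o=get_obs(); im,d=optics.read_camera('wrist'); P=cloud('wrist',d,o); z=P[:,:,2]
print(o['tool_pos'],o['tool_rot'],o['time_s'])
b=(abs(P[:,:,0]-.512)<.06)&(abs(P[:,:,1]+.289)<.06)
for lo,hi in((.09,.13),(.1,.13),(.11,.13)): rect(P,b&(z>lo)&(z<hi),f'g{lo}')
rect(P,(abs(P[:,:,0]-.5)<.08)&(abs(P[:,:,1]+.22)<.13)&(abs(z-.041)<.004),'holder')
top=b&(z>.11)
print('zmax',np.percentile(z[top],99))
c=nets.place_of('gauge_center','wrist')[:2]; t=nets.place_of('gauge_tip','wrist')[:2]; print([(np.array(r['point']),r['confidence']) for r in c+t])
cv2.imwrite('pics/'+sys.argv[1],im[:,:,::-1])
E
python3 ga.py f.png; python3 go.py .512 -.289 .24 85.4
```

```text
time_s: 12.23
tool_pos: [0.5166, -0.2539, 0.2393]
tool_rot: [-179.8, 0.1, 85.5]
force: [-0.0, -0.6, -0.4]
grip_width: 0.0873
grasp_force: 0.0
time_s: 12.65
tool_pos: [0.5169, -0.278, 0.2401]
tool_rot: [-179.9, -0.1, 85.9]
force: [0.4, 0.5, -0.5]
grip_width: 0.0869
grasp_force: 0.0
[ 0.5169 -0.278   0.2401] [-179.9235   -0.094    85.852 ] 12.65
g0.09 2315 [ 0.513  -0.2891] [62.7293 35.1825] 84.6 z 0.1163 mean [ 0.5136 -0.2828  0.1138]
g0.1 2164 [ 0.5131 -0.2895] [60.2503 35.2028] 84.8 z 0.1167 mean [ 0.5134 -0.2843  0.1151]
g0.11 1764 [ 0.5129 -0.2896] [49.098  35.2062] 84.3 z 0.1179 mean [ 0.5132 -0.287   0.1172]
holder 8523 [ 0.4988 -0.2189] [ 62.1568 214.5554] 10.7 z 0.0402 mean [ 0.4956 -0.1955  0.0402]
zmax 0.3542749167214317
[(array([ 0.619 , -0.3271,  0.0792]), 0.94), (array([ 0.3719, -0.3321,  0.0783]), 0.78), (array([ 0.6142, -0.3328,  0.0036]), 0.85), (array([ 0.5113, -0.3951, -0.0023]), 0.73)]
t [-10.9  -4.3   0.8] w [-0.   -0.06  0.47] t= 12.8
```

View pics/f.png

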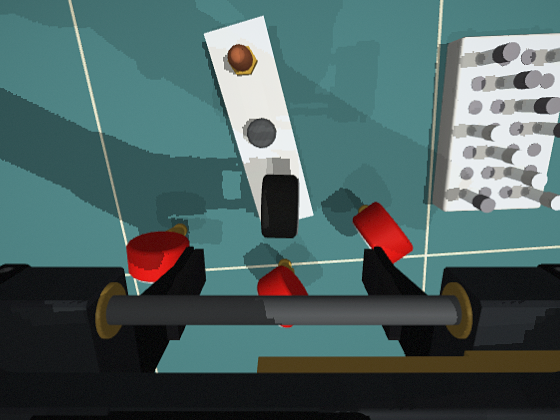

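The wrist view shows the black gauge at (280,205), between the reds at (158,255), (283,292) and (383,230). There is room for the fingers. The measured centre is (0.512, -0.2895) with yaw 84.6.

```bash
python3 go.py .512 -.2895 .071 84.6; python3 -m creep '[{"wx":0,"wy":0,"wz":1.2,"tx":-11.5,"ty":-4,"tz":0,"gripper":0.6},{"wx":0,"wy":0,"wz":1.2,"tx":-11.5,"ty":-4,"tz":20,"gripper":0.6},{"wx":0,"wy":0,"wz":1.2,"tx":-11.5,"ty":-4,"tz":50,"gripper":0.6},{"wx":0,"wy":0,"wz":1.2,"tx":-11.5,"ty":-4,"tz":70,"gripper":0.6},{"wx":0,"wy":0,"wz":1.2,"tx":-11.5,"ty":-4,"tz":80,"gripper":0.6}]';python3 -m creep '[{"wx":0,"wy":0,"wz":0,"tx":0,"ty":0,"tz":0,"gripper":0.6},{"wx":0,"wy":0,"wz":0,"tx":0,"ty":0,"tz":0,"gripper":0.6},{"wx":0,"wy":0,"wz":0,"tx":0,"ty":0,"tz":0,"gripper":0.6}]'; python3 go.py .512 -.2895 .071 84.6
```

```text
t [-11.6  -4.2 169.8] w [-0.   -0.06  1.27] t= 12.8
time_s: 13.22
tool_pos: [0.5099, -0.2911, 0.1585]
tool_rot: [-179.8, -0.1, 84.4]
force: [0.3, 0.6, 0.6]
grip_width: 0.0709
grasp_force: 0.0
time_s: 13.47
tool_pos: [0.5123, -0.2923, 0.1626]
tool_rot: [179.9, 0.0, 84.5]
force: [0.3, 0.8, -0.6]
grip_width: 0.0697
grasp_force: 0.0
t [ 2.8 -0.8 91.6] w [ 0.13  0.05 -0.12] t= 13.47
```

```bash
python3 -m creep '[{"wx":0,"wy":0,"wz":0,"tx":2,"ty":0,"tz":20,"gripper":0.6},{"wx":0,"wy":0,"wz":0,"tx":2,"ty":0,"tz":45,"gripper":0.6},{"wx":0,"wy":0,"wz":0,"tx":2,"ty":0,"tz":70,"gripper":0.6},{"wx":0,"wy":0,"wz":0,"tx":2,"ty":0,"tz":85,"gripper":0.6},{"wx":0,"wy":0,"wz":0,"tx":2,"ty":0,"tz":91,"gripper":0.6}]';python3 -m creep '[{"wx":0,"wy":0,"wz":0,"tx":0,"ty":0,"tz":0,"gripper":0.6},{"wx":0,"wy":0,"wz":0,"tx":0,"ty":0,"tz":0,"gripper":0.6},{"wx":0,"wy":0,"wz":0,"tx":0,"ty":0,"tz":0,"gripper":0.6},{"wx":0,"wy":0,"wz":0,"tx":0,"ty":0,"tz":0,"gripper":0.6},{"wx":0,"wy":0,"wz":0,"tx":0,"ty":0,"tz":0,"gripper":0.6}]'; python3 go.py .512 -.2895 .071 84.6
```

```text
time_s: 13.88
tool_pos: [0.5114, -0.2892, 0.0691]
tool_rot: [-179.9, -0.0, 84.5]
force: [0.0, 0.8, -0.5]
grip_width: 0.0697
grasp_force: 0.0
time_s: 14.3
tool_pos: [0.5125, -0.29, 0.0713]
tool_rot: [179.9, 0.0, 84.5]
force: [0.6, 0.4, -0.3]
grip_width: 0.0692
grasp_force: 0.0
t [ 0.4 -0.5  0.3] w [ 0.12  0.01 -0.11] t= 14.3
```

```bash
python3 -m creep '[{"wx":0,"wy":0,"wz":0,"tx":0.4,"ty":0,"tz":0,"gripper":-1},{"wx":0,"wy":0,"wz":0,"tx":0.4,"ty":0,"tz":0,"gripper":-1},{"wx":0,"wy":0,"wz":0,"tx":0.4,"ty":0,"tz":0,"gripper":-1},{"wx":0,"wy":0,"wz":0,"tx":0.4,"ty":0,"tz":0,"gripper":-1},{"wx":0,"wy":0,"wz":0,"tx":0.4,"ty":0,"tz":0,"gripper":-1}]' 12;python3 -m creep '[{"wx":0,"wy":0,"wz":0,"tx":0,"ty":0,"tz":0,"gripper":-1},{"wx":0,"wy":0,"wz":0,"tx":0,"ty":0,"tz":0,"gripper":-1},{"wx":0,"wy":0,"wz":0,"tx":0,"ty":0,"tz":0,"gripper":-1},{"wx":0,"wy":0,"wz":0,"tx":0,"ty":0,"tz":0,"gripper":-1},{"wx":0,"wy":0,"wz":0,"tx":0,"ty":0,"tz":0,"gripper":-1}]' 40;python3 go.py .512 -.2895 .071 84.6
```

```text
time_s: 14.72
tool_pos: [0.5117, -0.2891, 0.07]
tool_rot: [-180.0, -0.0, 84.5]
force: [0.8, -0.3, -0.0]
grip_width: 0.0439
grasp_force: 0.0
time_s: 15.13
tool_pos: [0.5117, -0.2892, 0.07]
tool_rot: [-180.0, -0.0, 84.5]
force: [-0.1, -0.1, 0.1]
grip_width: 0.0336
grasp_force: 40.0
t [-0.3  0.3 -1. ] w [-0.   -0.   -0.11] t= 15.13
```

```bash
python3 -m creep '[{"wx":0,"wy":0,"wz":0,"tx":0,"ty":0,"tz":-10,"gripper":-1},{"wx":0,"wy":0,"wz":0,"tx":0,"ty":0,"tz":-25,"gripper":-1},{"wx":0,"wy":0,"wz":0,"tx":0,"ty":0,"tz":-45,"gripper":-1},{"wx":0,"wy":0,"wz":0,"tx":0,"ty":0,"tz":-75,"gripper":-1},{"wx":0,"wy":0,"wz":0,"tx":0,"ty":0,"tz":-110,"gripper":-1}]';python3 -m creep '[{"wx":0,"wy":0,"wz":0,"tx":0,"ty":0,"tz":-35,"gripper":-1},{"wx":0,"wy":0,"wz":0,"tx":0,"ty":0,"tz":-60,"gripper":-1},{"wx":0,"wy":0,"wz":0,"tx":10,"ty":0,"tz":-65,"gripper":-1},{"wx":0,"wy":0,"wz":0,"tx":30,"ty":0,"tz":-65,"gripper":-1},{"wx":0,"wy":0,"wz":0,"tx":60,"ty":0,"tz":-65,"gripper":-1}]'; python3 go.py .544 .147 .24 84.6
```

```text
time_s: 15.55
tool_pos: [0.5101, -0.2884, 0.1798]
tool_rot: [-179.8, -0.1, 84.5]
force: [0.4, 0.4, -3.1]
grip_width: 0.0337
grasp_force: 40.0
time_s: 15.97
tool_pos: [0.5161, -0.2314, 0.245]
tool_rot: [-180.0, 0.1, 84.2]
force: [0.7, -0.0, -3.3]
grip_width: 0.0335
grasp_force: 40.0
t [379.3 -10.7   4.4] w [-0.01  0.09 -0.42] t= 15.97
```

```bash
python3 -m creep '[{"wx":0,"wy":0,"wz":0,"tx":35,"ty":-1,"tz":0,"gripper":-1},{"wx":0,"wy":0,"wz":0,"tx":70,"ty":-2,"tz":0,"gripper":-1},{"wx":0,"wy":0,"wz":0,"tx":105,"ty":-4,"tz":0,"gripper":-1},{"wx":0,"wy":0,"wz":0,"tx":140,"ty":-5,"tz":0,"gripper":-1},{"wx":0,"wy":0,"wz":0,"tx":175,"ty":-6,"tz":0,"gripper":-1}]';python3 -m creep '[{"wx":0,"wy":0,"wz":0,"tx":35,"ty":-1,"tz":0,"gripper":-1},{"wx":0,"wy":0,"wz":0,"tx":70,"ty":-2,"tz":0,"gripper":-1},{"wx":0,"wy":0,"wz":0,"tx":105,"ty":-4,"tz":0,"gripper":-1},{"wx":0,"wy":0,"wz":0,"tx":140,"ty":-5,"tz":0,"gripper":-1},{"wx":0,"wy":0,"wz":0,"tx":165,"ty":-6,"tz":0,"gripper":-1}]'; python3 go.py .544 .147 .24 84.6
```

```text
time_s: 16.38
tool_pos: [0.527, -0.0523, 0.244]
tool_rot: [-179.9, -0.0, 84.5]
force: [0.1, -0.0, -2.4]
grip_width: 0.034
grasp_force: 40.0
time_s: 16.8
tool_pos: [0.5365, 0.1147, 0.2437]
tool_rot: [-179.9, -0.0, 84.7]
force: [0.2, 0.4, -2.5]
grip_width: 0.0338
grasp_force: 40.0
t [32.9  4.5  3.7] w [-0.15 -0.04  0.11] t= 16.8
```

```bash
python3 -m creep '[{"wx":0,"wy":0,"wz":0,"tx":20,"ty":3,"tz":0,"gripper":-1},{"wx":0,"wy":0,"wz":0,"tx":33,"ty":4.5,"tz":0,"gripper":-1},{"wx":0,"wy":0,"wz":0,"tx":33,"ty":4.5,"tz":10,"gripper":-1},{"wx":0,"wy":0,"wz":0,"tx":33,"ty":4.5,"tz":25,"gripper":-1},{"wx":0,"wy":0,"wz":0,"tx":33,"ty":4.5,"tz":40,"gripper":-1}]';python3 -m creep '[{"wx":0,"wy":0,"wz":0,"tx":0,"ty":0,"tz":5,"gripper":-1},{"wx":0,"wy":0,"wz":0,"tx":0,"ty":0,"tz":9,"gripper":-1},{"wx":0,"wy":0,"wz":0,"tx":0,"ty":0,"tz":9,"gripper":-1},{"wx":0,"wy":0,"wz":0,"tx":0,"ty":0,"tz":9,"gripper":-1},{"wx":0,"wy":0,"wz":0,"tx":0,"ty":0,"tz":9,"gripper":-1}]'; python3 go.py .544 .147 .19 84.6
python3 - <<'E'
from h import *
o=get_obs(); ims=[optics.read_camera('scene')[0],optics.read_camera('wrist')[0]]
a=cv2.resize(ims[0][130:250,270:400],(560,517),interpolation=cv2.INTER_CUBIC)[:,:,::-1]
cv2.imwrite('pics/g.png',a); cv2.imwrite('pics/g2.png',ims[1][:,:,::-1])
print([(np.array(r['point']),r['confidence']) for r in nets.place_of('gauge_tip','scene')[:3]])
E
```

```text
time_s: 17.22
tool_pos: [0.5456, 0.1406, 0.2037]
tool_rot: [-180.0, 0.1, 84.4]
force: [0.8, -0.3, -2.3]
grip_width: 0.0337
grasp_force: 40.0
time_s: 17.63
tool_pos: [0.5464, 0.1422, 0.1969]
tool_rot: [179.9, -0.0, 84.5]
force: [0.7, 0.3, -2.5]
grip_width: 0.0339
grasp_force: 40.0
t [ 4.5 -2.8  6.9] w [ 0.07 -0.04 -0.14] t= 17.63
[(array([ 0.5094, -0.3991,  0.0021]), 0.97), (array([ 0.621 , -0.3333, -0.0023]), 0.8), (array([ 0.3771, -0.3402,  0.002 ]), 0.6)]
```

View pics/g.png

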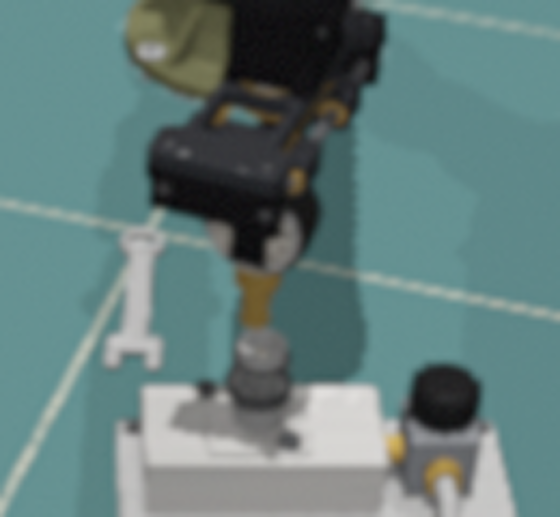

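View pics/g2.png

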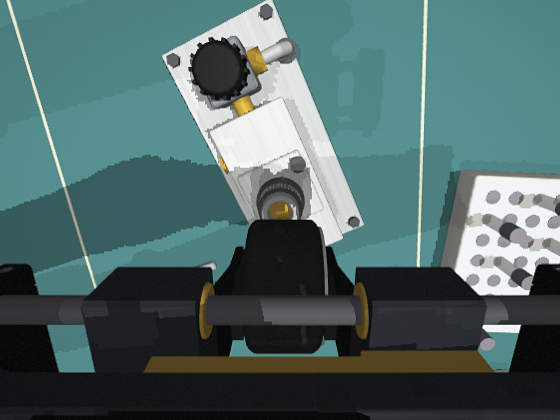

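The scene crop shows the gauge's brass plug at crop (257,300), just above the open mouth at (262,345). The wrist picture shows the mouth at (281,210), just ahead of the gauge. I correct the offset, then lower.

```bash
python3 -m creep '[{"wx":0,"wy":0,"wz":0,"tx":4.5,"ty":-2.6,"tz":2,"gripper":-1},{"wx":0,"wy":0,"wz":0,"tx":4.5,"ty":-2.6,"tz":4,"gripper":-1},{"wx":0,"wy":0,"wz":0,"tx":4.5,"ty":-2.6,"tz":4,"gripper":-1},{"wx":0,"wy":0,"wz":0,"tx":4.5,"ty":-2.6,"tz":4,"gripper":-1},{"wx":0,"wy":0,"wz":0,"tx":4.5,"ty":-2.6,"tz":4,"gripper":-1}]'; python3 -m creep '[{"wx":0,"wy":0,"wz":0,"tx":0,"ty":0,"tz":0,"gripper":-1},{"wx":0,"wy":0,"wz":0,"tx":0,"ty":0,"tz":0,"gripper":-1}]'; python3 go.py .544 .147 .19 84.6
python3 - <<'E'
from h import *
o=get_obs(); im,d=optics.read_camera('wrist'); P=cloud('wrist',d,o); z=P[:,:,2]
m=(abs(P[:,:,0]-.545)<.03)&(abs(P[:,:,1]-.147)<.03)&(z>.118)&(z<.123); rect(P,m,'rim')
q=P[m][:,:2]; s=np.linalg.lstsq(np.c_[2*q,np.ones(len(q))],(q**2).sum(1),rcond=None)[0]; print(s[:2],q.min(0),q.max(0))
g=(abs(P[:,:,0]-.545)<.04)&(abs(P[:,:,1]-.147)<.05)&(z>.19)&(z<.245);rect(P,g,'gauge')
for l in (.205,.215,.222): rect(P,g&(z>l)&(z<.24),f'g{l}')
E
```

```text
time_s: 18.2
tool_pos: [0.5437, 0.1472, 0.192]
tool_rot: [180.0, 0.0, 84.5]
force: [-0.1, -0.1, -2.7]
grip_width: 0.0338
grasp_force: 40.0
time_s: 18.37
tool_pos: [0.5438, 0.1472, 0.1921]
tool_rot: [180.0, -0.0, 84.5]
force: [1.2, -0.5, -3.2]
grip_width: 0.0336
grasp_force: 40.0
t [-0.1  0.2  2.1] w [ 0.01 -0.   -0.12] t= 18.37
rim 322 [0.5456 0.1553] [12.9815 28.9257] 84.9 z 0.1208 mean [0.5455 0.156  0.1208]
[0.5449 0.1488] [0.5307 0.1478] [0.5595 0.1618]
gauge 10315 [0.5458 0.1509] [55.9154 61.9331] 30.1 z 0.2343 mean [0.5458 0.1599 0.2313]
g0.205 7972 [0.5481 0.1513] [54.0946 63.0737] 19.9 z 0.2318 mean [0.5464 0.1642 0.2295]
g0.215 7280 [0.5481 0.1512] [54.0946 62.9067] 19.9 z 0.2328 mean [0.5464 0.1635 0.2313]
g0.222 6353 [0.5483 0.1506] [54.0946 61.5845] 19.9 z 0.2341 mean [0.5462 0.1622 0.2331]
```

```bash
python3 -m creep '[{"wx":0,"wy":0,"wz":0,"tx":0,"ty":0,"tz":4,"gripper":-1},{"wx":0,"wy":0,"wz":0,"tx":0,"ty":0,"tz":8,"gripper":-1},{"wx":0,"wy":0,"wz":0,"tx":0,"ty":0,"tz":11,"gripper":-1},{"wx":0,"wy":0,"wz":0,"tx":0,"ty":0,"tz":13,"gripper":-1},{"wx":0,"wy":0,"wz":0,"tx":0,"ty":0,"tz":15,"gripper":-1}]'; python3 -m creep '[{"wx":0,"wy":0,"wz":0,"tx":0,"ty":0,"tz":1,"gripper":-1},{"wx":0,"wy":0,"wz":0,"tx":0,"ty":0,"tz":2,"gripper":-1},{"wx":0,"wy":0,"wz":0,"tx":0,"ty":0,"tz":2,"gripper":-1},{"wx":0,"wy":0,"wz":0,"tx":0,"ty":0,"tz":2,"gripper":-1}]'; python3 go.py .544 .147 .19 84.6
```

```text
time_s: 18.83
tool_pos: [0.5435, 0.1472, 0.1766]
tool_rot: [-180.0, 0.0, 84.5]
force: [0.9, -0.0, -2.4]
grip_width: 0.034
grasp_force: 40.0
time_s: 19.17
tool_pos: [0.5437, 0.1472, 0.1751]
tool_rot: [180.0, -0.0, 84.5]
force: [-0.7, 0.6, -2.5]
grip_width: 0.0338
grasp_force: 40.0
t [ -0.2   0.3 -14.9] w [ 0.   -0.   -0.11] t= 19.17
```

```bash
python3 -m creep '[{"wx":0,"wy":0,"wz":0,"tx":0,"ty":0,"tz":2,"gripper":-1},{"wx":0,"wy":0,"wz":0,"tx":0,"ty":0,"tz":4,"gripper":-1},{"wx":0,"wy":0,"wz":0,"tx":0,"ty":0,"tz":6,"gripper":-1},{"wx":0,"wy":0,"wz":0,"tx":0,"ty":0,"tz":8,"gripper":-1},{"wx":0,"wy":0,"wz":0,"tx":0,"ty":0,"tz":10,"gripper":-1}]'; python3 -m creep '[{"wx":0,"wy":0,"wz":0,"tx":0,"ty":0,"tz":2,"gripper":-1},{"wx":0,"wy":0,"wz":0,"tx":0,"ty":0,"tz":4,"gripper":-1},{"wx":0,"wy":0,"wz":0,"tx":0,"ty":0,"tz":6,"gripper":-1},{"wx":0,"wy":0,"wz":0,"tx":0,"ty":0,"tz":8,"gripper":-1},{"wx":0,"wy":0,"wz":0,"tx":0,"ty":0,"tz":8,"gripper":-1}]'
```

```text
time_s: 19.58
tool_pos: [0.5437, 0.1473, 0.1649]
tool_rot: [-180.0, -0.0, 84.5]
force: [-1.4, 0.5, 6.0]
grip_width: 0.0335
grasp_force: 40.0
time_s: 20.0
tool_pos: [0.5442, 0.1474, 0.1581]
tool_rot: [179.9, -0.1, 84.5]
force: [-1.3, -0.1, 3.2]
grip_width: 0.034
grasp_force: 40.0
```

```bash
python3 -m creep '[{"wx":0,"wy":0,"wz":0,"tx":0,"ty":0,"tz":2,"gripper":-1},{"wx":0,"wy":0,"wz":0,"tx":0,"ty":0,"tz":4,"gripper":-1},{"wx":0,"wy":0,"wz":0,"tx":0,"ty":0,"tz":6,"gripper":-1},{"wx":0,"wy":0,"wz":0,"tx":0,"ty":0,"tz":7,"gripper":-1},{"wx":0,"wy":0,"wz":0,"tx":0,"ty":0,"tz":7,"gripper":-1}]'; python3 -m creep '[{"wx":0,"wy":0,"wz":0,"tx":0,"ty":0,"tz":1,"gripper":-1},{"wx":0,"wy":0,"wz":0,"tx":0,"ty":0,"tz":2,"gripper":-1},{"wx":0,"wy":0,"wz":0,"tx":0,"ty":0,"tz":2,"gripper":-1}]'
```

```text
time_s: 20.42
tool_pos: [0.5444, 0.1476, 0.1511]
tool_rot: [179.9, -0.1, 84.5]
force: [-1.9, -0.2, 6.1]
grip_width: 0.0336
grasp_force: 40.0
time_s: 20.67
tool_pos: [0.5451, 0.1478, 0.1507]
tool_rot: [179.8, -0.1, 84.5]
force: [-2.9, -1.2, 12.2]
grip_width: 0.0337
grasp_force: 40.0
```

```bash
python3 -m creep '[{"wx":0,"wy":0,"wz":0,"tx":0,"ty":0,"tz":1,"gripper":-1},{"wx":0,"wy":0,"wz":0,"tx":0,"ty":0,"tz":2,"gripper":-1},{"wx":0,"wy":0,"wz":0,"tx":0,"ty":0,"tz":2,"gripper":-1},{"wx":0,"wy":0,"wz":0,"tx":0,"ty":0,"tz":2,"gripper":-1}]'; python3 - <<'E'
from h import *
o=get_obs(); im,d=optics.read_camera('wrist'); P=cloud('wrist',d,o); z=P[:,:,2]
m=(abs(P[:,:,0]-.545)<.025)&(P[:,:,1]-.147>0)&(P[:,:,1]-.147<.03)
for a in np.arange(.08,.13,.002): print(round(a,3),(m&(z>a)&(z<a+.002)).sum(),end=' ')
cv2.imwrite('pics/i.png',cv2.resize(im[130:260,200:360],None,fx=4,fy=4)[:,:,::-1])
E
```

```text
time_s: 21.0
tool_pos: [0.5465, 0.1483, 0.1506]
tool_rot: [179.6, -0.2, 84.5]
force: [-2.6, -0.0, 19.3]
grip_width: 0.034
grasp_force: 40.0
0.08 0 0.082 0 0.084 0 0.086 0 0.088 21 0.09 31 0.092 42 0.094 249 0.096 85 0.098 25 0.1 39 0.102 36 0.104 37 0.106 36 0.108 33 0.11 37 0.112 28 0.114 47 0.116 76 0.118 7 0.12 0 0.122 0 0.124 0 0.126 0 0.128 0
```

View pics/i.png

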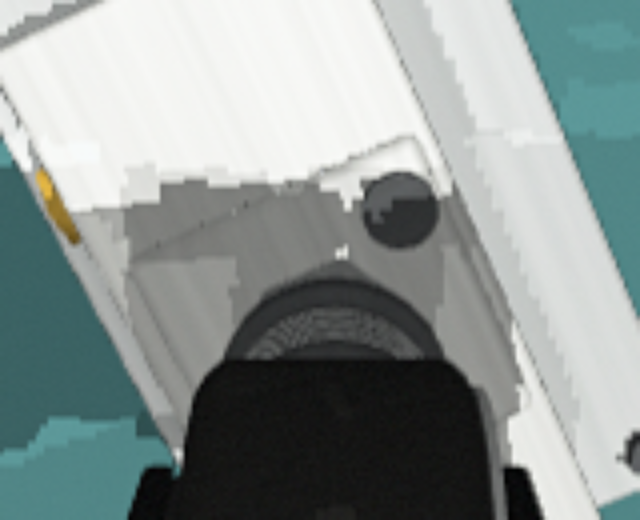

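The crop shows the gauge seated. The sleeve flange is at z≈0.095 and the sleeve's top edge at 0.117, so the sleeve has sprung forward. I ease off the pressure, then release.

```bash
python3 -m creep '[{"wx":0,"wy":0,"wz":0,"tx":0,"ty":0,"tz":-2,"gripper":-1},{"wx":0,"wy":0,"wz":0,"tx":0,"ty":0,"tz":-4,"gripper":-1},{"wx":0,"wy":0,"wz":0,"tx":0,"ty":0,"tz":-5,"gripper":-1},{"wx":0,"wy":0,"wz":0,"tx":0,"ty":0,"tz":-5,"gripper":-1},{"wx":0,"wy":0,"wz":0,"tx":0,"ty":0,"tz":-5,"gripper":-1}]'
```

```text
time_s: 21.47
tool_pos: [0.5456, 0.148, 0.1523]
tool_rot: [179.8, -0.1, 84.5]
force: [3.4, 1.2, 5.4]
grip_width: 0.0338
grasp_force: 40.0
```

```bash
python3 -m creep '[{"wx":0,"wy":0,"wz":0,"tx":0,"ty":0,"tz":-1,"gripper":-1},{"wx":0,"wy":0,"wz":0,"tx":0,"ty":0,"tz":-1,"gripper":1},{"wx":0,"wy":0,"wz":0,"tx":0,"ty":0,"tz":-1,"gripper":1},{"wx":0,"wy":0,"wz":0,"tx":0,"ty":0,"tz":-1,"gripper":1},{"wx":0,"wy":0,"wz":0,"tx":0,"ty":0,"tz":-1,"gripper":1}]' 10; python3 -m creep '[{"wx":0,"wy":0,"wz":0,"tx":0,"ty":0,"tz":0,"gripper":1},{"wx":0,"wy":0,"wz":0,"tx":0,"ty":0,"tz":0,"gripper":1},{"wx":0,"wy":0,"wz":0,"tx":0,"ty":0,"tz":-10,"gripper":1},{"wx":0,"wy":0,"wz":0,"tx":0,"ty":0,"tz":-30,"gripper":1},{"wx":0,"wy":0,"wz":0,"tx":0,"ty":0,"tz":-60,"gripper":1}]';python3 -m creep '[{"wx":0,"wy":0,"wz":0,"tx":0,"ty":0,"tz":-40,"gripper":1},{"wx":0,"wy":0,"wz":0,"tx":0,"ty":0,"tz":-60,"gripper":1},{"wx":0,"wy":0,"wz":0,"tx":0,"ty":0,"tz":-60,"gripper":1},{"wx":0,"wy":0,"wz":0,"tx":0,"ty":0,"tz":-60,"gripper":1},{"wx":0,"wy":0,"wz":0,"tx":0,"ty":0,"tz":-60,"gripper":1}]'
python3 - <<'E'
from h import *
o=get_obs(); im,d=optics.read_camera('wrist'); P=cloud('wrist',d,o); z=P[:,:,2]
b=(abs(P[:,:,0]-.545)<.04)&(abs(P[:,:,1]-.147)<.045)
for l in(.165,.19):rect(P,b&(z>l)&(z<.21),f'g{l}')
print('ztop',np.percentile(z[b&(z<.215)],99.5))
m=(abs(P[:,:,0]-.545)<.025)&(P[:,:,1]-.147>0)&(P[:,:,1]-.147<.03)
print([(round(a,3),(m&(z>a)&(z<a+.002)).sum()) for a in np.arange(.084,.126,.002)])
cv2.imwrite('pics/j.png',im[:,:,::-1])
E
```

```text
time_s: 21.88
tool_pos: [0.5426, 0.1469, 0.151]
tool_rot: [-179.9, 0.1, 84.5]
force: [-0.3, 0.5, -0.1]
grip_width: 0.0533
grasp_force: 0.0
time_s: 22.3
tool_pos: [0.5419, 0.1467, 0.2109]
tool_rot: [-179.7, 0.1, 84.5]
force: [1.0, 0.1, -0.7]
grip_width: 0.0837
grasp_force: 0.0
time_s: 22.72
tool_pos: [0.5433, 0.1472, 0.2717]
tool_rot: [-180.0, 0.0, 84.5]
force: [-1.1, -0.1, -0.8]
grip_width: 0.0865
grasp_force: 0.0
g0.165 3393 [0.5467 0.1496] [59.8694 35.2659] 84.5 z 0.1991 mean [0.5473 0.1552 0.1965]
g0.19 2801 [0.5466 0.1481] [51.9466 35.2585] 84.4 z 0.2003 mean [0.5468 0.1515 0.1994]
ztop 0.20435142496572198
[(np.float64(0.084), np.int64(0)), (np.float64(0.086), np.int64(0)), (np.float64(0.088), np.int64(4)), (np.float64(0.09), np.int64(4)), (np.float64(0.092), np.int64(11)), (np.float64(0.094), np.int64(41)), (np.float64(0.096), np.int64(11)), (np.float64(0.098), np.int64(0)), (np.float64(0.1), np.int64(0)), (np.float64(0.102), np.int64(0)), (np.float64(0.104), np.int64(0)), (np.float64(0.106), np.int64(0)), (np.float64(0.108), np.int64(0)), (np.float64(0.11), np.int64(0)), (np.float64(0.112), np.int64(0)), (np.float64(0.114), np.int64(0)), (np.float64(0.116), np.int64(0)), (np.float64(0.118), np.int64(0)), (np.float64(0.12), np.int64(0)), (np.float64(0.122), np.int64(0)), (np.float64(0.124), np.int64(0))]
```

View pics/j.png

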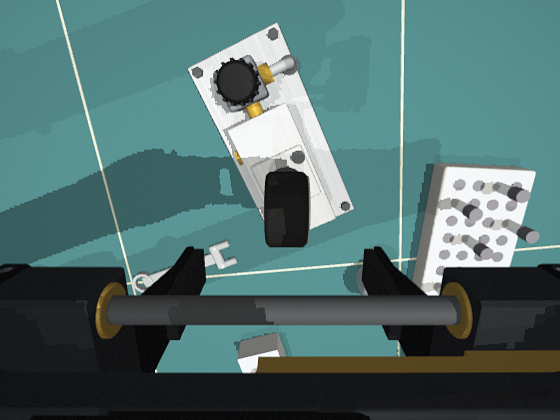

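The gauge stands upright at (287,208), let go, with its top at 0.203 m as expected when locked. The sleeve is forward.

```bash
python3 -c "
from cell import env; print(env.sign_off())"
```

```text
the job is handed in; nothing more can be done
None
```

The gauge is pressed home and locked in the coupling with the sleeve sprung forward, the arm has let go, and the job was handed in at about 23 s; no verdict came back.

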